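# Index a hexagonal blank to its next flat and hold the knob at the third click

## Robot

A 7-joint arm with a two-finger parallel gripper is mounted at the origin on a cart in front of the work surface, level with it; the furniture and walls round the work are solid. World frame = base frame: x ahead of the robot, y to its left, z up, the work surface at z = 0. Lengths are in m, angles in degrees, forces in N, time in s.
With the tool pointing down it reaches from about 0.4 to 0.9 m from the base axis. Payload 5.5 kg.
Tool frame: the origin (TCP) lies midway between the tips of the shut fingers; the grasp point (between the pads) lies 19 mm behind it; z points along the fingers, y is the line along which they close (so a half turn about z gives the same grasp; the last joint's range is limited). The gripper opens to 85 mm and grips with 20 to 120 N. Pads are 22 mm wide; open, the fingers measure 114 mm over their backs; the gripper's body (76 mm by 85 mm) begins 54 mm behind the grasp point. The pads swing forward as they close: fully open they stand 13 mm farther back than shut.
Start: joints at [82.288, 28.699, -24.465, 88.831, 12.651, 65.22, -12.049], TCP at [0.252, -0.599, 0.231] pointing down, gripper open.
Joint ranges: [-164.97, 164.97], [-17.58, 116.51], [-87.97, 89.64], [11.32, 138.91], [-80.73, 260.73], [10.89, 115.49], [-147.41, 147.41]. Speed limits (degrees/s): [147.25, 147.25, 180, 180, 180, 180, 180].

## Interface

Orientations are given as [roll, pitch, yaw] about the fixed x, y, z axes, in that order (R = Rz(yaw) Ry(pitch) Rx(roll)).
In Python, from station import * gives the robot as it stands. The module is installed in compiled form; this text tells all that it offers.
- The arm moves only by the tool servo_tool, never from a script. Its arguments are lists of equal length, an entry for each row: "xyz": the shift along the tool's x, y, z as a fraction of full scale, a list of three; "rotation": the turn, a rotation vector about the tool's x, y, z as a fraction of full scale, a list of three; "fingers": the closure, from -1 (fully open) to 1 (shut). A call has 1 to 5 rows; each row shifts and turns the commanded pose from where the row before left it, along the tool's axes as they then stand; what a row does not reach is not made up. Full scale, the value 1, is 0.025 m for a shift and 6 degrees for a turn. A row lasts 1/12 s, in which the tool goes at most 41.7 mm and 7.16 degrees, less where a joint would pass 70% of its speed; a pose out of reach is approached as far as the arm can. A call with a number of a shift or a turn outside -1 to 1 is refused whole. A call with a gripper value outside its range is refused whole. The fingers move at their own pace and stop on an object; the grip force is fixed at half the most. Time passes only in rows, so rows that do not move let the fingers close. It gives the time, the measured TCP pose, the force, the opening and the grip force at its end, in the units of the state.
- get_obs(): the state, without advancing time (a new reading comes with each control period).
- get_image(name): name is "scene" or "top" or "wrist"; returns the picture (400x640x3 uint8, blue, green, red); there is no depth.
- calibration(name): a dict with "mtx" (3x3 intrinsics, pixels), "rvec" (rotation vector, rad) and "tvec" (3), from world to camera coordinates, as OpenCV has them. Camera axes: x right, y down, z forward; pixel columns grow to the right and rows downward; lengths in m; the calibration is good to about 2 mm. A picture is of the moment at which its call begins: read the wrist's pose just before it. calibration takes no time and is no camera call; for the wrist camera it gives the pose at the moment of the call.
- hand_in(): hands the job in; it is judged then, once.
Trained networks look in the newest picture that a camera, given by its name, has taken for a name from the list of things; names that differ only in an ending like _2 or _b are one class to them, and where a whole thing is asked for, a point or a joint stands for the part that bears it (a point fixed in the world has none). Each returns a list of dicts, best first, with "confidence" (0 to 1); they miss things now and then, are a little off and sometimes report something else, mostly with a low value. They report only what shows in the picture. A call takes as long as a camera call. They do not tell look-alikes from the thing itself.
- look_for(camera, label): "point" ([column, row] in pixels, amid what is visible of it).
- trace(camera, label): "mask" (400x640 bool, what is visible of it) and "point" ([column, row] in pixels, amid what is visible of it).
The state is a dict: "time": time; "qpos": joint angles; "joint_velocities": joint speeds; "joint_torque": joint torques, N m; "ee_pos": TCP position; "tcp_rot": TCP orientation; "contact_force": force on the tool from outside, world axes, zero at the start; "torque": the same for the moment, N m; "gripper_width": finger opening in m; "gripper_force": force on a finger pad.
Only numpy, scipy, OpenCV 4.12 (cv2) and the standard library are available. Lean on these libraries where they do the work, as an engineer would, in place of code of your own. Each camera call takes 0.05 s, during which the arm holds its last target. There are 200 camera calls.

## Task

Set the loose hexagonal wooden blank upright into the six-sided nest of the dividing fixture so that it sits fully down on the nest floor, lowering it rather than dropping it, and let go of it. Then take the black bar knob, turn it clockwise (seen from above) back to its home stop, and from there count clicks anticlockwise, letting the roller settle for about a second at home, in the first click and in the second, and stopping in the third without running past it, which brings the blank's next flat round to the pointer. Finish there still gripping the knob, so that it cannot shift while the flat is marked; leave the wooden cube and the pencil where they lie.

Things in the scene. Friction and masses are not known exactly. Their poses are not given: they have to be found in the camera images.
- hex_blank: Loose upright hexagonal wooden blank, 50 mm across the flats, 58 over the corners, 44 tall, 60 to 120 g, small brass insert in its top. Origin at the centre of its underside, z up, x square to one pair of flats (the others at +-60 degrees). Grip it across flats with the fingertips at least 12 mm above its underside, to clear the nest rim.
- nest_floor (a point): Centre of the floor of the six-sided aluminium nest, 36 mm above the worktop. Nest 53 mm across flats, 10 mm deep, its top 3 mm flared at 45 degrees; rim 76 mm over all, its wheel 124 mm. x is square to one pair of nest flats (the others at +-60 degrees), z up, turning with the nest: the blank fits six ways. Geared one to one to the knob, turning the other way round.
- knob_grip (a point): Grip point of the black bar knob, on its vertical axis, 82 mm above the worktop, turning with it. The bar is 52 mm long along x, 16 mm thick along y, and spans 60 to 96 mm above the worktop; below it is a 45 mm round skirt, 51 to 60 mm. White line on top of the bar's -x half. z up.
- index_knob (a joint): Knob angle, rad, grows anticlockwise from above. 0 = home notch (hard stop 0.03 beyond). A sprung roller clicks between 18 pins: rests at 0.349 (first click), 0.698 (second), 1.047 (third) and so on. Leaving a notch takes about 0.2 N m; past halfway it snaps on into the next, where it stays by itself. Starts at or between the first and second clicks, never at home.
- index_fixture: Grey cast bed of the dividing fixture, fixed to the worktop, 170 x 265 x 14 mm. Origin on the worktop midway between knob axis (y = -60 mm) and nest axis (y = +60 mm); z up. Plunger block behind the roller, 59 mm high, at y = -118 to -145 mm. Home-stop post, 42 mm high, at x = -70, y = -60 mm.
- pointer_tip (a point): Tip of the thin steel pointer, 62 mm above the worktop, 33 mm from the nest axis on the fixture's +x side (away from the robot). The pointer runs from here in the fixture's +x to a post 43 mm away, 69 mm high. Keep the fingers off that side of the nest when lowering the blank.
- offcut_cube: Bystander: roughly cubic block of similar wood, 48 x 55 x 44 mm, four-sided, no insert. Not part of the job. Origin at the centre of its underside.
- pencil: Bystander: carpenter's pencil lying near the front edge, 15 x 183 x 7 mm, long along its y. Not part of the job. Origin at the centre of its underside.
Not all that is in view belongs to the job. Leave any green or orange look-alike of the hex_blank alone.

How it is judged:
By the outcome, as a careful person would: the job done as asked, in the order asked, and still so for the second after the job is handed in, while the arm keeps its last pose, push and grip.
It also fails if it takes over 54 s, if anything falls off the work surface, if the arm or the gripper's body presses on something with over 40 N, if the wrist force passes 120 N, or if a joint passes its speed limit or range.

## Working session

There is one attempt and no reset: what is moved stays moved. The work goes in short steps, Python scripts to look and compute and a tool call to move; the robot and the scene stay as the last step left them, time stands still between calls to the robot, and variables do not carry over. Pictures are saved under pics/ and viewed, at most 10 in all, crops included, and the job is handed in when it is done.

Besides the shell and the picture viewer there is one more tool, called after "Emit:" as a command line: name --argument value ..., lists and objects as JSON in quotes. servo_tool: Moves the arm, as the interface text tells. Its arguments: {"type":"object","properties":{"xyz":{"type":"array"},"rotation":{"type":"array"},"fingers":{"type":"array"}},"required":["xyz","rotation","fingers"]}

```bash
mkdir -p pics; cat > h.py <<'E'
from station import *
import numpy as np, cv2
def ray(cam,px,z,cal=None):
    c=cal or calibration(cam); R=cv2.Rodrigues(np.array(c["rvec"],float))[0]; t=np.array(c["tvec"],float).ravel()
    d=R.T@np.linalg.inv(np.array(c["mtx"]))@np.array([px[0],px[1],1.0]); o=-R.T@t
    return o+d*(z-o[2])/d[2]
def proj(cam,P,cal=None):
    c=cal or calibration(cam)
    return cv2.projectPoints(np.array(P,float).reshape(-1,3),np.array(c["rvec"],float),np.array(c["tvec"],float),np.array(c["mtx"],float),None)[0].reshape(-1,2)
E
python3 - <<'E'
from h import *
o=get_obs();print(o)
a=get_image("top");b=get_image("scene")
cv2.imwrite("pics/top1.png",a);cv2.imwrite("pics/scene1.png",b)
H={"hex_blank":.022,"nest_floor":.036,"knob_grip":.08,"index_fixture":.014,"pointer_tip":.062,"offcut_cube":.022,"pencil":.004}
for n in H:
    for r in look_for("top",n)[:4]: print(n,np.round(r["point"],1),round(r["confidence"],2),np.round(ray("top",r["point"],H[n]),3))
print({k:np.round(v,3) for k,v in calibration("top").items()})
E
```

```text
{'time': 0.0, 'qpos': array([ 82.28846124,  28.75486108, -24.45333034,  88.89270956,
        12.64969894,  65.21848494, -12.05085154]), 'joint_velocities': array([-0.09746162,  0.03808318, -0.06232174, -0.06203482,  0.00164998,
        0.10768121,  0.03800815]), 'joint_torque': array([-1.83376574e-04, -5.69514084e+01, -5.81648603e+00, -2.80939633e+01,
        1.06456806e-02,  1.19285326e-02, -5.00125594e-06]), 'ee_pos': array([ 0.25149542, -0.59861429,  0.2302388 ]), 'tcp_rot': array([-1.79887278e+02, -5.27998764e-03,  2.27930983e+01]), 'contact_force': array([-0.09169712, -0.30652373,  0.07345628]), 'torque': array([ 0.0269427 , -0.01630496, -0.00377923]), 'gripper_force': 0.0, 'gripper_width': 0.08537259366045083}
hex_blank [230.2 195.9] 0.91 [0.53  0.419 0.022]
hex_blank [261.6 238.1] 0.9 [0.424 0.337 0.022]
hex_blank [272.7 199.4] 0.72 [0.521 0.312 0.022]
nest_floor [371.4 204.2] 0.55 [0.507 0.067 0.036]
knob_grip [415.5 194.9] 0.79 [ 0.52  -0.035  0.08 ]
index_fixture [393.3 197.1] 0.97 [0.53  0.009 0.014]
pointer_tip [394.2 195.5] 0.83 [0.523 0.013 0.062]
offcut_cube [263.9 148. ] 0.6 [0.656 0.338 0.022]
offcut_cube [393.2 196.8] 0.43 [0.529 0.01  0.022]
pencil [293.9 276.7] 0.82 [0.331 0.257 0.004]
{'mtx': array([[473.417,   0.   , 326.944],
       [  0.   , 473.417, 200.328],
       [  0.   ,   0.   ,   1.   ]]), 'rvec': array([ 2.11 , -2.105,  0.227]), 'tvec': array([0.175, 0.512, 1.095])}
```

View pics/top1.png

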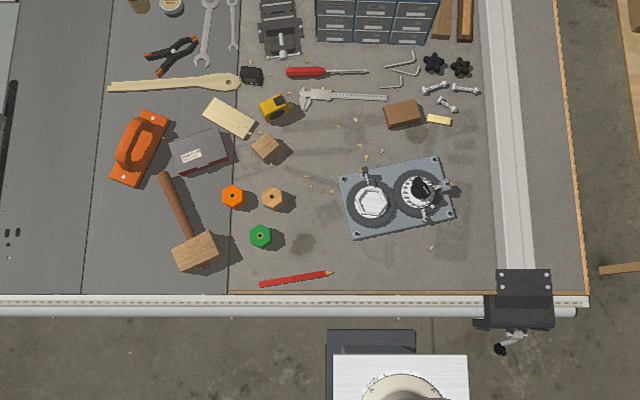

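The top view shows three hex pieces: orange at (232,196), green at (261,237) and bare wood at (272,199). The bare wood one fits, since it is a wooden blank with an insert. The cube is at (264,148). The fixture is at (395,197), with the nest on the left and the knob on the right. I'll confirm in an enlarged crop.

```bash
python3 - <<'E'
from h import *
a=cv2.imread("pics/top1.png")
c1=cv2.resize(a[170:230,235:310],None,fx=5,fy=5,interpolation=cv2.INTER_CUBIC)
c2=cv2.resize(a[145:245,330:460],None,fx=6,fy=6,interpolation=cv2.INTER_CUBIC)[:, :]
c2=cv2.resize(a[147:245,333:460],(520,400),interpolation=cv2.INTER_CUBIC)
c1=cv2.resize(a[175:225,247:297],(270,270),interpolation=cv2.INTER_CUBIC)
o=np.zeros((400,800,3),np.uint8);o[:270,:270]=c1;o[:,275:795]=c2
cv2.imwrite("pics/crop1.png",o)
get_image("top")
r=trace("top","index_fixture")[0]; m=r["mask"].astype(np.uint8)
cs=max(cv2.findContours(m,0,2)[0],key=cv2.contourArea)
b=cv2.boxPoints(cv2.minAreaRect(cs)); W=np.array([ray("top",p,.014) for p in b]);print(np.round(b,1),np.round(W,3),W.mean(0))
e=[W[1]-W[0],W[2]-W[1]]
for v in e: print(np.linalg.norm(v),np.degrees(np.arctan2(v[1],v[0])))
for r in trace("top","hex_blank"):
    m=r["mask"].astype(np.uint8);cs=max(cv2.findContours(m,0,2)[0],key=cv2.contourArea)
    print(r["point"],r["confidence"],m.sum(),a[r["mask"]].mean(0))
E
```

```text
[[335.9 172.7]
 [443.6 149.2]
 [458.5 217.4]
 [350.8 240.9]] [[ 0.593  0.154  0.014]
 [ 0.657 -0.125  0.014]
 [ 0.478 -0.153  0.014]
 [ 0.418  0.117  0.014]] [ 0.53667568 -0.00164914  0.014     ]
0.28528424966635435 -77.1289222956231
0.180986924689289 -171.03060735418563
[261.4, 238.2] 0.9 427 [ 66.09367681 133.08899297  61.40046838]
[269.2, 199.3] 0.89 428 [ 92.18457944 135.79439252 174.66121495]
[231.3, 194.4] 0.65 388 [ 19.0128866  104.78350515 201.03608247]
```

View pics/crop1.png

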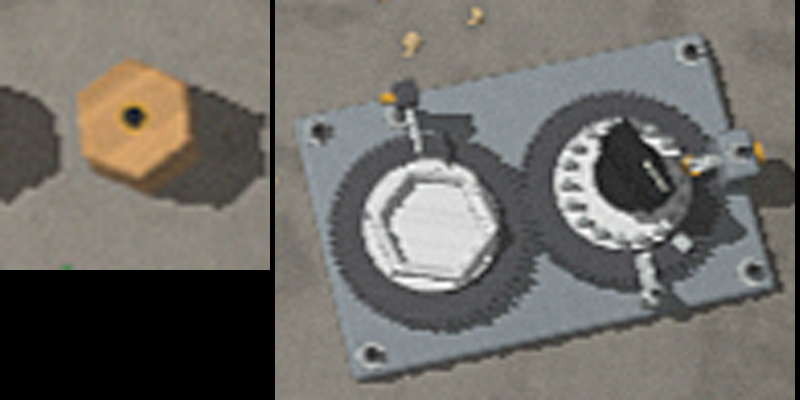

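The crop shows the wooden hex with its insert at px (271.8,196.7), so it is the blank. The nest rim centre is at about px (371,201). The knob bar lies diagonally with its white line towards the lower right. Next I'll work out poses from these corners.

```bash
python3 - <<'E'
from h import *
def cp(l):return [(333+(x-275)/4.094,147+y/4.082) for x,y in l]
C=np.array([ray("top",p,.014) for p in cp([(297,118),(702,35),(778,290),(355,380)])]);print(np.round(C,3),C.mean(0))
for a,b in((1,0),(2,3),(2,1),(3,0)):
    v=C[a]-C[b] if 0 else C[b]-C[a];print(np.linalg.norm(v),np.degrees(np.arctan2(v[1],v[0])))
print("nest rim",ray("top",cp([(430,222)])[0],.046))
def hexang(P):
    P=np.array(P)[:,:2];c=P.mean(0);d=P-c;th=np.arctan2(d[:,1],d[:,0]);print("c",c,"r",np.linalg.norm(d,axis=1).round(4),"vertex ang mod60",np.degrees(np.angle(np.exp(6j*th).mean()))/6)
hexang([ray("top",p,.046) for p in cp([(383,222),(415,180),(468,178),(500,225),(465,275),(400,275)])])
hexang([ray("top",(247+x/5.4,175+y/5.4),.044) for x,y in[(130,58),(185,85),(192,143),(140,180),(85,152),(78,100)]])
w=np.array([ray("top",p,.096) for p in cp([(643,163),(668,188)])]);print("white",w)
print("knob bar ends",[ray("top",p,.096) for p in cp([(615,160),(660,182)])])
c=calibration("wrist");R=cv2.Rodrigues(c["rvec"])[0];print("wristcam pos",-R.T@c["tvec"].ravel(),"fwd",R[2],"right",R[0],np.round(c["mtx"],0)[0])
E
```

```text
[[ 0.585  0.147  0.014]
 [ 0.64  -0.107  0.014]
 [ 0.476 -0.146  0.014]
 [ 0.42   0.113  0.014]] [0.53035705 0.00164402 0.014     ]
0.2605020606499637 102.13568954121949
0.2647103651891964 102.21643036779491
0.1676381878391903 13.329974268722223
0.16797631683536768 11.892143762804363
nest rim [0.51164637 0.06865583 0.046     ]
c [0.50941248 0.06360316] r [0.0332 0.0313 0.0346 0.0368 0.0337 0.0382] vertex ang mod60 26.67186725259938
c [0.52220817 0.31136871] r [0.029  0.0276 0.0284 0.0282 0.027  0.0278] vertex ang mod60 6.78382441794416
white [[ 0.53594564 -0.04988813  0.096     ]
 [ 0.52114929 -0.06363261  0.096     ]]
knob bar ends [array([ 0.53769322, -0.03383654,  0.096     ]), array([ 0.52469002, -0.05919224,  0.096     ])]
wristcam pos [ 0.32165678 -0.56913121  0.37505451] fwd [-0.27574915 -0.11482036 -0.95434726] right [ 0.38796835 -0.9216719  -0.0012105 ] [327.   0. 315.]
```

View pics/scene1.png

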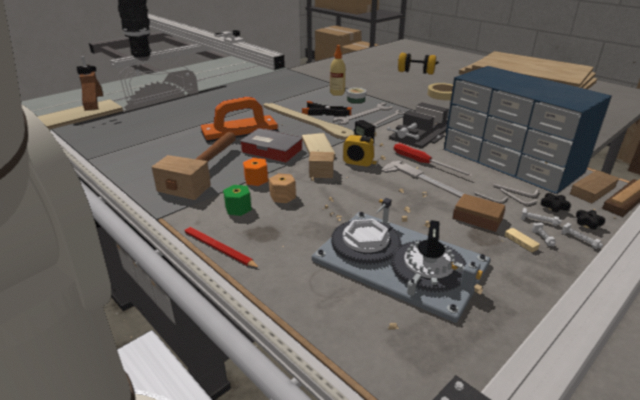

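The scene view shows the wooden hex at (282,187), the fixture at (400,255), and only a low side rail at the right. The way over at 0.23 m height is clear.

Emit:
servo_tool --xyz '[[0.8,-0.7,-0.2],[0.965,-0.9,-0.2],[0.965,-0.9,-0.2],[0.965,-0.9,-0.1],[0.965,-0.9,-0.1]]' --rotation '[[0,0,0],[0,0,0],[0,0,0],[0,0,0],[0,0,0]]' --fingers '[-1,-1,-1,-1,-1]'

```text
time: 1.02
ee_pos: [0.3181, -0.4537, 0.2517]
tcp_rot: [180.0, -0.0, 22.8]
contact_force: [1.0, 0.2, 0.5]
gripper_width: 0.0855
gripper_force: 0.0
```

Emit:
servo_tool --xyz '[[0.965,-0.9,0],[0.965,-0.9,0],[0.965,-0.9,0],[0.965,-0.9,0],[0.965,-0.9,0]]' --rotation '[[0,0,0],[0,0,0],[0,0,0],[0,0,0],[0,0,0]]' --fingers '[-1,-1,-1,-1,-1]'

```text
time: 1.43
ee_pos: [0.3857, -0.3031, 0.2516]
tcp_rot: [179.9, -0.0, 22.8]
contact_force: [1.1, -1.1, -0.7]
gripper_width: 0.0855
gripper_force: 0.0
```

Emit:
servo_tool --xyz '[[0.965,-0.9,0],[0.965,-0.9,0],[0.965,-0.9,0],[0.965,-0.9,0],[0.965,-0.9,0]]' --rotation '[[0,0,0],[0,0,0],[0,0,0],[0,0,0],[0,0,0]]' --fingers '[-1,-1,-1,-1,-1]'

```text
time: 1.85
ee_pos: [0.4533, -0.1527, 0.2517]
tcp_rot: [179.9, -0.0, 22.8]
contact_force: [0.4, 0.2, -0.7]
gripper_width: 0.0856
gripper_force: 0.0
```

Emit:
servo_tool --xyz '[[0.965,-0.9,0.2],[0.965,-0.9,0.2],[0.965,-0.9,0.2],[0.8,-0.8,0],[0,0,0]]' --rotation '[[0,0,0],[0,0,0],[0,0,0],[0,0,0],[0,0,0]]' --fingers '[-1,-1,-1,-1,-1]'

```text
time: 2.27
ee_pos: [0.5058, -0.0305, 0.2369]
tcp_rot: [-179.9, -0.2, 23.3]
contact_force: [0.6, 0.9, 0.7]
gripper_width: 0.0859
gripper_force: 0.0
```

```bash
python3 - <<'E'
from h import *
import pickle
get_image("top");o=get_obs()
c=calibration("wrist");a=get_image("wrist");pickle.dump(c,open("w1.pkl","wb"))
print(o["ee_pos"],o["tcp_rot"])
cv2.imwrite("pics/w1.png",a)
for n,z in(("nest_floor",.036),("knob_grip",.096),("pointer_tip",.062)):
    for r in look_for("wrist",n)[:2]: print(n,np.round(r["point"],1),round(r["confidence"],2),np.round(ray("wrist",r["point"],z,c),4))
P=proj("wrist",[[.53,0,.05]],c)[0];print(P)
y0=int(max(0,min(400-250,P[1]-125)));x0=int(max(0,min(640-333,P[0]-166)));print(x0,y0)
cv2.imwrite("pics/w1c.png",cv2.resize(a[y0:y0+250,x0:x0+333],(799,600),interpolation=cv2.INTER_CUBIC))
E
```

```text
[ 0.50498416 -0.03370935  0.23668828] [-1.79938442e+02 -9.91050454e-02  2.31725540e+01]
nest_floor [233.6 125.3] 0.69 [0.5164 0.0642 0.036 ]
knob_grip [342.4 143.8] 0.82 [ 0.5488 -0.0394  0.096 ]
pointer_tip [294.6 125.3] 0.84 [0.5437 0.0055 0.062 ]
[295.32381294 139.41848186]
129 14
```

View pics/w1c.png

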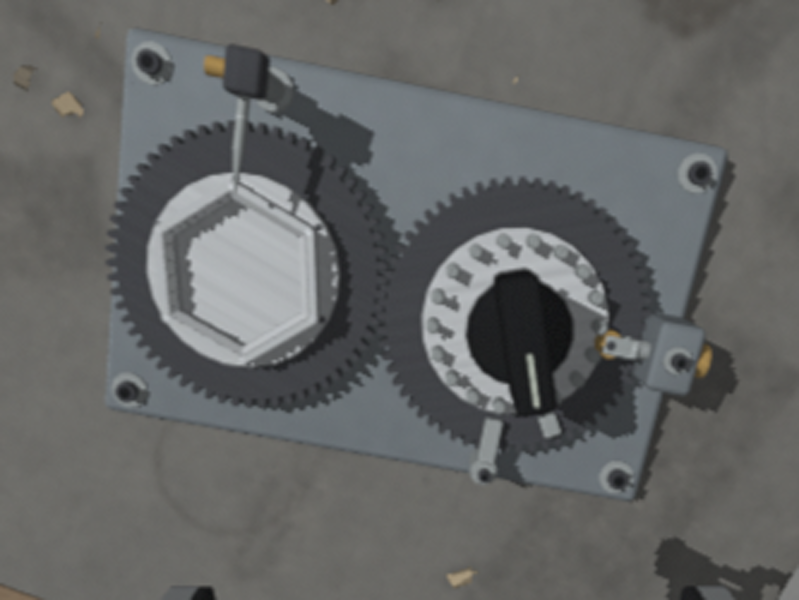

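The close view is clear: nest rim centre at crop (243,269), hex vertices at (238,188), (317,232), (317,323), (243,362), (170,318) and (163,235), knob bar from (517,272) to (535,410), and the white line at the near end.

```bash
cat > fit.py <<'E'
from h import *
import pickle
c=pickle.load(open("w1.pkl","rb"))
q=lambda l,z:np.array([ray("wrist",(129+x/2.4,14+y/2.4),z,c) for x,y in l])
C=q([(128,28),(727,148),(637,499),(106,405)],.014);print(np.round(C,4),C.mean(0))
for a,b in((1,0),(2,3),(2,1),(3,0)):
    v=C[b]-C[a];print(np.linalg.norm(v).round(4),np.degrees(np.arctan2(v[1],v[0])))
m=C.mean(0);yw=np.radians(12.2)
print("rim",q([(243,269)],.046))
H=q([(238,188),(317,232),(317,323),(243,362),(170,318),(163,235)],.046)[:,:2];h=H.mean(0);d=H-h
print("hex",h,np.linalg.norm(d,axis=1),np.degrees(np.angle(np.exp(6j*np.arctan2(d[:,1],d[:,0])).mean()))/6)
B=q([(497,275),(537,270),(556,408),(515,415)],.096);print("bar",B.mean(0),"skirt",q([(520,324)],.06))
v=(B[0]+B[1]-B[2]-B[3])/2;print("bar +x",np.linalg.norm(v),np.degrees(np.arctan2(v[1],v[0])))
L=q([(530,355),(536,408)],.096);v=L[0]-L[1];print("line",np.degrees(np.arctan2(v[1],v[0])))
E
python3 fit.py
```

```text
[[ 0.5855  0.1481  0.014 ]
 [ 0.6432 -0.1065  0.014 ]
 [ 0.4812 -0.146   0.014 ]
 [ 0.4233  0.1116  0.014 ]] [0.53331132 0.00182049 0.014     ]
0.261 102.76829220572554
0.264 102.66832821033036
0.1667 13.70584387490952
0.1662 12.674607439557485
rim [[0.51598728 0.06504302 0.046     ]]
hex [0.51231225 0.0645095 ] [0.03578262 0.03752443 0.03615301 0.03587568 0.03591544 0.03553743] 21.734440277423463
bar [ 0.54017012 -0.04906762  0.096     ] skirt [[ 0.54219347 -0.04897905  0.06      ]]
bar +x 0.05174986551969581 32.43107613008922
line 31.37719557690929
```

Emit:
servo_tool --xyz '[[0.465,-0.957,0],[0.465,-0.957,0],[0.465,-0.957,0],[0.465,-0.957,0],[0.465,-0.957,0]]' --rotation '[[0,0,0],[0,0,0],[0,0,0],[0,0,0],[0,0,0]]' --fingers '[-1,-1,-1,-1,-1]'

```text
time: 2.93
ee_pos: [0.5115, 0.0942, 0.2364]
tcp_rot: [179.9, 0.0, 22.6]
contact_force: [0.8, 0.3, -0.6]
gripper_width: 0.0855
gripper_force: 0.0
```

Emit:
servo_tool --xyz '[[0.465,-0.957,0],[0.465,-0.957,0],[0.465,-0.957,0],[0.465,-0.957,0],[0.465,-0.957,0.2]]' --rotation '[[0,0,0],[0,0,0],[0,0,0],[0,0,0],[0,0,0]]' --fingers '[-1,-1,-1,-1,-1]'

```text
time: 3.35
ee_pos: [0.5198, 0.2274, 0.2321]
tcp_rot: [179.9, -0.1, 22.6]
contact_force: [0.7, 0.3, -0.9]
gripper_width: 0.0855
gripper_force: 0.0
```

Emit:
servo_tool --xyz '[[0.465,-0.957,0.3],[0.465,-0.957,0.3],[0.465,-0.957,0.4],[0,0,0.4],[0,0,0.4]]' --rotation '[[0,0,0],[0,0,0],[0,0,0.9],[0,0,0.9],[0,0,0.9]]' --fingers '[-1,-1,-1,-1,-1]'

```text
time: 3.77
ee_pos: [0.523, 0.3084, 0.1858]
tcp_rot: [-180.0, -0.0, 6.4]
contact_force: [0.4, -0.6, -0.2]
gripper_width: 0.0857
gripper_force: 0.0
```

Emit:
servo_tool --xyz '[[0,0,0],[0,0,0]]' --rotation '[[0,0,0],[0,0,0]]' --fingers '[-1,-1]'

```text
time: 3.93
ee_pos: [0.5233, 0.3058, 0.1859]
tcp_rot: [179.9, 0.1, 6.6]
contact_force: [-0.5, 0.8, 0.1]
gripper_width: 0.0855
gripper_force: 0.0
```

```bash
python3 - <<'E'
from h import *
import pickle
o=get_obs();c=calibration("wrist");a=get_image("wrist");pickle.dump(c,open("w2.pkl","wb"))
print(o["ee_pos"],o["tcp_rot"])
for r in trace("wrist","hex_blank"): print(np.round(r["point"],1),round(r["confidence"],2),np.round(ray("wrist",r["point"],.03,c),4),a[r["mask"]].mean(0).round())
P=proj("wrist",[[.522,.311,.044]],c)[0];print(P)
x0=int(P[0]-100);y0=int(max(0,P[1]-75));print(x0,y0)
cv2.imwrite("pics/w2c.png",cv2.resize(a[y0:y0+150,x0:x0+200],(800,600),interpolation=cv2.INTER_CUBIC))
E
```

```text
[0.52331872 0.30583233 0.18585713] [1.79912161e+02 5.24722344e-02 6.63227035e+00]
[274.7 267.3] 0.97 [0.428  0.3372 0.03  ] [ 63. 104.  55.]
[309.9 179.4] 0.78 [0.5246 0.3116 0.03  ] [ 94. 122. 147.]
[628.8 214.2] 0.59 [ 0.526  -0.0014  0.03  ] [62. 59. 57.]
[309.95834466 185.96281635]
209 110
```

View pics/w2c.png

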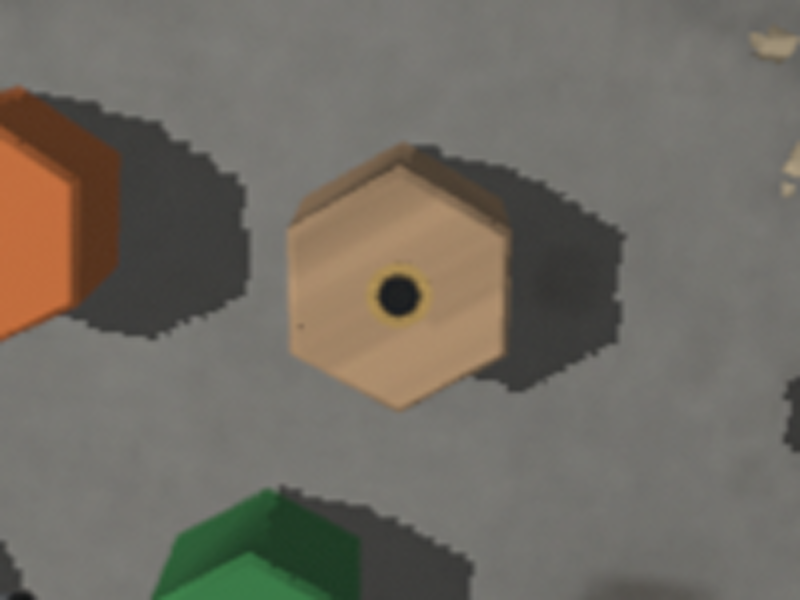

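The wooden blank is centred with its insert at crop (398,295). Its flats run parallel to the tool's x, and the gap to the orange piece is about 40 mm, enough for the finger.

```bash
python3 - <<'E'
from h import *
import pickle
c=pickle.load(open("w2.pkl","rb"));q=lambda x,y:ray("wrist",(209+x/4,110+y/4),.044,c)
p=q(398,295);H=np.array([q(*v) for v in[(400,166),(509,235),(505,353),(400,409),(290,352),(288,228)]])[:,:2];h=H.mean(0);d=H-h
print(p,h,np.linalg.norm(d,axis=1),np.degrees(np.angle(np.exp(6j*np.arctan2(d[:,1],d[:,0])).mean()))/6)
g=get_obs()["ee_pos"];e=(p+np.r_[h,.044])/2-g;t=np.radians(6.6)
print("tool dx,dy mm",1e3*(e[0]*np.cos(t)+e[1]*np.sin(t)),1e3*(e[0]*np.sin(t)-e[1]*np.cos(t)))
E
```

```text
[0.52390111 0.31253771 0.044     ] [0.52455731 0.31245174] [0.02852492 0.02790828 0.02816818 0.02793994 0.02865766 0.02858861] 5.881181882588699
tool dx,dy mm 1.0786349856865889 -5.834359242681378
```

Emit:
servo_tool --xyz '[[0.04,-0.235,0.6],[0,0,1],[0,0,1],[0,0,1],[0,0,1]]' --rotation '[[0,0,0.1],[0,0,0],[0,0,0],[0,0,0],[0,0,0]]' --fingers '[-1,-1,-1,-1,-1]'

```text
time: 4.45
ee_pos: [0.5245, 0.313, 0.0714]
tcp_rot: [-180.0, -0.1, 6.0]
contact_force: [-0.6, 0.7, -0.7]
gripper_width: 0.0856
gripper_force: 0.0
```

Emit:
servo_tool --xyz '[[0,0,1],[0,0,0.8],[0,0,0.4],[0,0,0],[0,0,0]]' --rotation '[[0,0,0],[0,0,0],[0,0,0],[0,0,0],[0,0,0]]' --fingers '[-1,-1,-1,-1,-1]'

```text
time: 4.87
ee_pos: [0.5238, 0.3136, 0.017]
tcp_rot: [-180.0, -0.0, 6.0]
contact_force: [-0.8, 0.0, -0.5]
gripper_width: 0.0851
gripper_force: 0.0
```

Emit:
servo_tool --xyz '[[0,0,0],[0,0,0],[0,0,0],[0,0,0],[0,0,0]]' --rotation '[[0,0,0],[0,0,0],[0,0,0],[0,0,0],[0,0,0]]' --fingers '[1,1,1,1,1]'

```text
time: 5.28
ee_pos: [0.5245, 0.3142, 0.0181]
tcp_rot: [-180.0, -0.2, 6.0]
contact_force: [1.1, -0.5, 6.7]
gripper_width: 0.0489
gripper_force: 63.8
```

Emit:
servo_tool --xyz '[[0,0,0],[0,0,0],[0,0,0]]' --rotation '[[0,0,0],[0,0,0],[0,0,0]]' --fingers '[1,1,1]'

```text
time: 5.53
ee_pos: [0.5245, 0.3142, 0.0181]
tcp_rot: [-180.0, -0.2, 6.0]
contact_force: [-0.3, -0.6, 6.7]
gripper_width: 0.0485
gripper_force: 63.8
```

Emit:
servo_tool --xyz '[[0,0,-0.4],[0,0,-0.8],[0,0,-1],[0,0,-1],[0,0,-1]]' --rotation '[[0,0,0],[0,0,0],[0,0,0],[0,0,0],[0,0,0]]' --fingers '[1,1,1,1,1]'

```text
time: 5.95
ee_pos: [0.5228, 0.3135, 0.123]
tcp_rot: [180.0, 0.0, 6.0]
contact_force: [0.8, -0.1, -0.5]
gripper_width: 0.049
gripper_force: 62.8
```

Emit:
servo_tool --xyz '[[-0.08,0.6,-1],[-0.16,1,-0.3],[-0.14,1,0],[-0.14,1,0],[-0.14,1,0]]' --rotation '[[0,0,0],[0,0,0],[0,0,0],[0,0,0],[0,0,0]]' --fingers '[1,1,1,1,1]'

```text
time: 6.37
ee_pos: [0.5187, 0.1965, 0.1549]
tcp_rot: [180.0, -0.1, 6.0]
contact_force: [0.9, -0.8, 0.1]
gripper_width: 0.0489
gripper_force: 62.8
```

Emit:
servo_tool --xyz '[[-0.14,1,0],[-0.14,1,0],[-0.14,1,0],[-0.14,1,0],[-0.14,0.9,0]]' --rotation '[[0,0,0],[0,0,0],[0,0,0],[0,0,0],[0,0,-0.5]]' --fingers '[1,1,1,1,1]'

```text
time: 6.78
ee_pos: [0.514, 0.0721, 0.1546]
tcp_rot: [179.9, -0.0, 9.0]
contact_force: [-0.3, -0.3, -0.7]
gripper_width: 0.0493
gripper_force: 62.8
```

Emit:
servo_tool --xyz '[[0,0.35,0],[0,0,0],[0,0,0],[0,0,0],[0,0,0]]' --rotation '[[0,0,-0.75],[0,0,-0.75],[0,0,-0.75],[0,0,0],[0,0,0]]' --fingers '[1,1,1,1,1]'

```text
time: 7.2
ee_pos: [0.5155, 0.0652, 0.1543]
tcp_rot: [180.0, -0.0, 22.4]
contact_force: [-0.0, -0.3, -1.7]
gripper_width: 0.0487
gripper_force: 62.8
```

```bash
python3 - <<'E'
from h import *
import pickle
get_image("top");o=get_obs();c=calibration("wrist");a=get_image("wrist");pickle.dump(c,open("w3.pkl","wb"))
print(o["time"],o["ee_pos"],o["tcp_rot"],o["gripper_width"])
P=proj("wrist",[[.5155,.0655,.046]],c)[0];print(P)
x0=int(P[0]-133);y0=int(max(0,min(200,P[1]-100)));print(x0,y0)
cv2.imwrite("pics/w3c.png",cv2.resize(a[y0:y0+200,x0:x0+266],(798,600),interpolation=cv2.INTER_CUBIC))
E
```

```text
7.25 [0.51550241 0.06531802 0.15421416] [ 1.79989231e+02 -1.56606073e-02  2.23724272e+01] 0.04911272967348225
[316.05278189 196.35585993]
183 96
```

View pics/w3c.png

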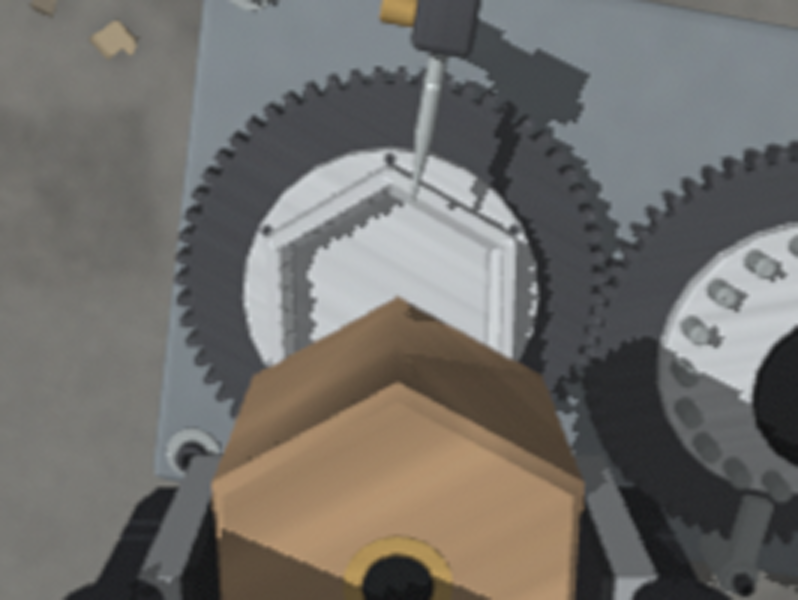

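The wrist view shows the nest with its vertical flats at crop x≈274 and 515, the far vertex at (390,178) and the rim from x=244 to 538. It is turned to match the held blank. The pointer tip is at (413,200).

```bash
python3 - <<'E'
from h import *
import pickle
c=pickle.load(open("w3.pkl","rb"))
from scipy.optimize import least_squares
q=lambda x,y,z:ray("wrist",(183+x/3,96+y/3),z,c)
t=np.radians(np.arange(0,360,5))
def rim(ctr,z=.046,r=.038): 
    p=proj("wrist",np.c_[ctr[0]+r*np.cos(t),ctr[1]+r*np.sin(t),0*t+z],c); return (p-[183,96])*3
f=lambda v:(lambda p:[p[:,0].min()-244,p[:,0].max()-538,p[:,1].min()-150])(rim(v))
s=least_squares(f,[.5155,.0655]);print("rim centre",s.x,f(s.x))
p=q(413,200,.062);print("ptr",p, "nest by ptr",p[:2]-.033*np.array([np.cos(np.radians(12.7)),np.sin(np.radians(12.7))]))
a,b=q(273,262,.046),q(515,262,.046);print("flare flats",a,b,np.linalg.norm(a-b),(a+b)/2)
v=[q(*k,.046) for k in[(390,178),(515,240),(275,240)]];print(v)
psi=np.radians(22.4)
print("vertex centre", v[0][:2]-.0341*np.array([np.cos(psi),np.sin(psi)]))
E
```

```text
rim centre [0.5170484  0.06850705] [np.float64(5.000604052670326), np.float64(-4.996884445563865), np.float64(-0.4131087268983151)]
ptr [0.54500891 0.0740752  0.062     ] nest by ptr [0.51281627 0.06682028]
flare flats [0.51273533 0.10058312 0.046     ] [0.53722743 0.04122579 0.046     ] 0.06421180434414844 [0.52498138 0.07090445 0.046     ]
[array([0.5453038 , 0.08037999, 0.046     ]), array([0.54267298, 0.0437048 , 0.046     ]), array([0.51855162, 0.10216784, 0.046     ])]
vertex centre [0.51377678 0.06738549]
```

```bash
python3 - <<'E'
from h import *
import pickle
c=pickle.load(open("w3.pkl","rb"));q=lambda x,y,z:ray("wrist",(183+x/3,96+y/3),z,c)
T=np.array([.5155,.0653]);ps=np.radians(22.4)
for n,x,y,z in[("insert",397,592,.180),("vtx top",399,383,.180),("vtx bottom",399,298,.136)]:
    e=q(x,y,z)[:2]-T;print(n,1e3*(e@[np.cos(ps),np.sin(ps)]),1e3*(e@[np.sin(ps),-np.cos(ps)]))
E
```

```text
insert -1.6517244694974123 -0.7095677376866507
vtx top 29.41093130795335 -0.4611064440997129
vtx bottom 27.75287834532427 -0.3917596591143345
```

Emit:
servo_tool --xyz '[[0.02,-0.065,0.4],[0,0,0.9],[0,0,0.9],[0,0,0.8],[0,0,0.4]]' --rotation '[[0,0,0],[0,0,0],[0,0,0],[0,0,0],[0,0,0]]' --fingers '[1,1,1,1,1]'

```text
time: 7.72
ee_pos: [0.5135, 0.0669, 0.066]
tcp_rot: [-179.9, 0.2, 22.5]
contact_force: [-1.0, 0.2, -0.9]
gripper_width: 0.0491
gripper_force: 62.8
```

Emit:
servo_tool --xyz '[[0,0,0.1],[0,0,0.08],[0,0,0.08],[0,0,0.08],[0,0,0]]' --rotation '[[0,0,0],[0,0,0],[0,0,0],[0,0,0],[0,0,0]]' --fingers '[1,1,1,1,1]'

```text
time: 8.13
ee_pos: [0.5164, 0.0674, 0.0622]
tcp_rot: [179.9, -0.1, 22.5]
contact_force: [-4.1, 0.2, 7.8]
gripper_width: 0.0489
gripper_force: 64.2
```

Emit:
servo_tool --xyz '[[-0.06,-0.02,0],[0,0,0],[0,0,0]]' --rotation '[[0,0,0],[0,0,0],[0,0,0]]' --fingers '[1,1,1]'

```text
time: 8.38
ee_pos: [0.5145, 0.0667, 0.061]
tcp_rot: [180.0, -0.1, 22.5]
contact_force: [0.3, -0.5, -1.1]
gripper_width: 0.0488
gripper_force: 62.9
```

Emit:
servo_tool --xyz '[[-0.02,0,0.08],[0,0,0.08],[0,0,0.08],[0,0,0],[0,0,0]]' --rotation '[[0,0,0],[0,0,0],[0,0,0],[0,0,0],[0,0,0]]' --fingers '[1,1,1,1,1]'

```text
time: 8.8
ee_pos: [0.5134, 0.0665, 0.0541]
tcp_rot: [-180.0, 0.0, 22.5]
contact_force: [0.7, -0.6, -0.2]
gripper_width: 0.0489
gripper_force: 63.1
```

Emit:
servo_tool --xyz '[[0,0,0.06],[0,0,0.04],[0,0,0],[0,0,0]]' --rotation '[[0,0,0],[0,0,0],[0,0,0],[0,0,0]]' --fingers '[1,1,1,1]'

```text
time: 9.13
ee_pos: [0.5134, 0.0665, 0.0538]
tcp_rot: [179.9, 0.0, 22.5]
contact_force: [-8.3, -3.5, 24.8]
gripper_width: 0.0489
gripper_force: 66.1
```

Emit:
servo_tool --xyz '[[0,0,-0.08],[0,0,0],[0,0,0],[0,0,0],[0,0,0]]' --rotation '[[0,0,0],[0,0,0],[0,0,0],[0,0,0],[0,0,0]]' --fingers '[1,1,-1,-1,-1]'

```text
time: 9.55
ee_pos: [0.5133, 0.0666, 0.0535]
tcp_rot: [-180.0, 0.0, 22.5]
contact_force: [-0.2, 1.0, -0.2]
gripper_width: 0.0826
gripper_force: 0.0
```

Emit:
servo_tool --xyz '[[0,0,0],[0,0,-0.3],[0,0,-0.6],[0,0,-1],[0,0,-1]]' --rotation '[[0,0,0],[0,0,0],[0,0,0],[0,0,0],[0,0,0]]' --fingers '[-1,-1,-1,-1,-1]'

```text
time: 9.97
ee_pos: [0.5125, 0.0667, 0.1269]
tcp_rot: [-179.9, 0.1, 22.5]
contact_force: [1.2, -0.6, -0.1]
gripper_width: 0.085
gripper_force: 0.0
```

Emit:
servo_tool --xyz '[[-0.16,0.945,-0.7],[-0.16,0.945,-0.7],[-0.16,0.945,-0.7],[-0.16,0.945,0],[-0.16,0.945,0]]' --rotation '[[0,0,0],[0,0,0],[0,0,0],[0,0,0],[0,0,0]]' --fingers '[-1,-1,-1,-1,-1]'

```text
time: 10.38
ee_pos: [0.5413, -0.0513, 0.1809]
tcp_rot: [179.9, -0.1, 22.5]
contact_force: [1.1, 0.6, -0.9]
gripper_width: 0.0856
gripper_force: 0.0
```

Emit:
servo_tool --xyz '[[0,0,0],[0,0,0],[0,0,0],[0,0,0]]' --rotation '[[0,0,-0.82],[0,0,-0.82],[0,0,0],[0,0,0]]' --fingers '[-1,-1,-1,-1]'

```text
time: 10.72
ee_pos: [0.54, -0.0501, 0.1791]
tcp_rot: [-180.0, -0.0, 32.2]
contact_force: [0.9, 0.2, 0.1]
gripper_width: 0.0856
gripper_force: 0.0
```

```bash
python3 - <<'E'
from h import *
import pickle
get_image("top");o=get_obs();c=calibration("wrist");a=get_image("wrist");pickle.dump(c,open("w4.pkl","wb"))
print(o["time"],o["ee_pos"],o["tcp_rot"],o["qpos"])
P=proj("wrist",[[.54,-.05,.096],[.5134,.0665,.08]],c);print(P)
x0=int(P[:,0].mean()-133);y0=int(max(0,min(200,P[0,1]-100)));print(x0,y0)
cv2.imwrite("pics/w4c.png",cv2.resize(a[y0:y0+200,x0:x0+266],(798,600),interpolation=cv2.INTER_CUBIC))
E
```

```text
10.7667 [ 0.54000789 -0.04989789  0.17903261] [-1.79990566e+02 -1.15933573e-02  3.22086575e+01] [ 38.29413459  25.63855334 -45.01433189 106.82374903  21.5481577
  56.3686621  -73.88218153]
[[316.56132232 206.67396405]
 [164.97053706 149.17220554]]
107 106
```

View pics/w4c.png

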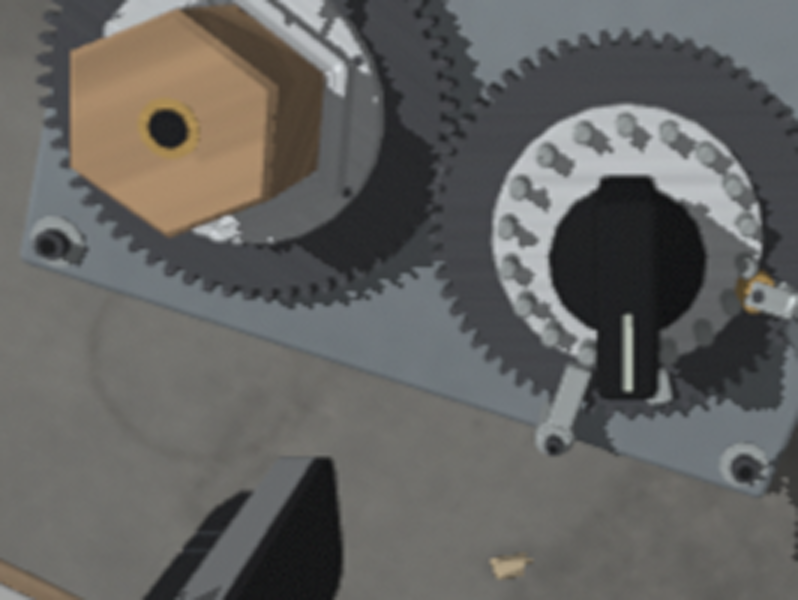

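The blank sits in the nest: its insert is at crop (168,128), within 2 px of where a seated blank should appear. The knob bar runs vertically, its white line at x=628, so it is in line with the tool.

Emit:
servo_tool --xyz '[[0,0,0.5],[0,0,1],[0,0,1],[0,0,1],[0,0,0.7]]' --rotation '[[0,0,0],[0,0,0],[0,0,0],[0,0,0],[0,0,0]]' --fingers '[-1,-1,-1,-1,-1]'

```text
time: 11.23
ee_pos: [0.5385, -0.0499, 0.0709]
tcp_rot: [-179.9, 0.1, 32.3]
contact_force: [0.7, -0.3, 0.0]
gripper_width: 0.0855
gripper_force: 0.0
```

Emit:
servo_tool --xyz '[[0,0,0.25],[0,0,0],[0,0,0],[0,0,0],[0,0,0]]' --rotation '[[0,0,0],[0,0,0],[0,0,0],[0,0,0],[0,0,0]]' --fingers '[-1,-1,1,1,1]'

```text
time: 11.65
ee_pos: [0.5412, -0.0502, 0.0688]
tcp_rot: [179.9, -0.1, 32.3]
contact_force: [-1.4, -0.7, 0.0]
gripper_width: 0.0517
gripper_force: 0.0
```

Emit:
servo_tool --xyz '[[0,0,0],[0,0,0],[0,0,0],[0,0,0],[0,0,0]]' --rotation '[[0,0,0],[0,0,0],[0,0,0],[0,0,0],[0,0,0]]' --fingers '[1,1,1,1,1]'

```text
time: 12.07
ee_pos: [0.5404, -0.0502, 0.0684]
tcp_rot: [180.0, -0.0, 32.3]
contact_force: [-1.8, -0.2, 5.7]
gripper_width: 0.0149
gripper_force: 58.8
```

```bash
python3 - <<'E'
from station import *
for i in range(3): o=get_obs();print(o["time"],o["ee_pos"],o["tcp_rot"],o["contact_force"],o["torque"],o["gripper_width"],o["gripper_force"])
E
```

```text
12.0667 [ 0.54040278 -0.05019413  0.06835906] [ 1.79958643e+02 -2.35901329e-02  3.23278232e+01] [-1.83655583 -0.22362361  5.74729869] [0.0233243  0.39811424 0.0681523 ] 0.014875319078631112 58.75027656555176
12.0667 [ 0.54040278 -0.05019413  0.06835906] [ 1.79958643e+02 -2.35901329e-02  3.23278232e+01] [-1.83655583 -0.22362361  5.74729869] [0.0233243  0.39811424 0.0681523 ] 0.014875319078631112 58.75027656555176
12.0667 [ 0.54040278 -0.05019413  0.06835906] [ 1.79958643e+02 -2.35901329e-02  3.23278232e+01] [-1.83655583 -0.22362361  5.74729869] [0.0233243  0.39811424 0.0681523 ] 0.014875319078631112 58.75027656555176
```

Emit:
servo_tool --xyz '[[0,0,0],[0,0,0],[0,0,0],[0,0,0],[0,0,0]]' --rotation '[[0,0,0.7],[0,0,0.7],[0,0,0.7],[0,0,0.7],[0,0,0.7]]' --fingers '[1,1,1,1,1]'

```text
time: 12.48
ee_pos: [0.5405, -0.0503, 0.0684]
tcp_rot: [180.0, -0.1, 11.1]
contact_force: [-0.8, 0.6, 4.7]
gripper_width: 0.0149
gripper_force: 59.4
```

Emit:
servo_tool --xyz '[[0,0,0],[0,0,0],[0,0,0]]' --rotation '[[0,0,0],[0,0,0],[0,0,0]]' --fingers '[1,1,1]'

```text
time: 12.73
ee_pos: [0.5405, -0.0504, 0.0684]
tcp_rot: [179.9, -0.0, 11.5]
contact_force: [-1.8, 0.4, 7.4]
gripper_width: 0.0152
gripper_force: 59.2
```

```bash
cat > s.py <<'E'
from station import *
o=get_obs();print(o["time"],o["ee_pos"].round(4),o["tcp_rot"].round(2),o["contact_force"].round(1),o["torque"].round(3),o["gripper_width"],o["gripper_force"])
E
python3 s.py
```

```text
12.7333 [ 0.5405 -0.0504  0.0684] [ 1.7994e+02 -4.0000e-02  1.1500e+01] [-1.8  0.4  7.4] [-0.085  0.382  0.308] 0.015193658616993172 59.200472831726074
```

Emit:
servo_tool --xyz '[[0,0,0],[0,0,0],[0,0,0]]' --rotation '[[0,0,0.2],[0,0,0],[0,0,0]]' --fingers '[1,1,1]'

```text
time: 12.98
ee_pos: [0.5405, -0.0504, 0.0684]
tcp_rot: [179.9, -0.0, 10.3]
contact_force: [-1.8, -0.0, 6.4]
gripper_width: 0.0151
gripper_force: 59.3
```

```bash
python3 s.py
```

```text
12.9833 [ 0.5405 -0.0504  0.0684] [ 1.7994e+02 -4.0000e-02  1.0320e+01] [-1.8 -0.   6.4] [-0.114  0.385  0.474] 0.015065787082689519 59.311426877975464
```

The torque rises past 11.5°, which is the hard stop. I'll ease back to home at about 12.3° and settle there.

Emit:
servo_tool --xyz '[[0,0,0],[0,0,0],[0,0,0],[0,0,0],[0,0,0]]' --rotation '[[0,0,-0.33],[0,0,0],[0,0,0],[0,0,0],[0,0,0]]' --fingers '[1,1,1,1,1]'

```text
time: 13.4
ee_pos: [0.5405, -0.0504, 0.0684]
tcp_rot: [180.0, -0.0, 12.2]
contact_force: [-2.4, -0.2, 7.9]
gripper_width: 0.015
gripper_force: 59.2
```

Emit:
servo_tool --xyz '[[0,0,0],[0,0,0],[0,0,0],[0,0,0],[0,0,0]]' --rotation '[[0,0,0],[0,0,0],[0,0,0],[0,0,0],[0,0,0]]' --fingers '[1,1,1,1,1]'

```text
time: 13.82
ee_pos: [0.5405, -0.0503, 0.0683]
tcp_rot: [180.0, -0.0, 12.2]
contact_force: [-2.3, -1.0, 6.7]
gripper_width: 0.0151
gripper_force: 59.2
```

```bash
python3 s.py; python3 - <<'E'
from h import *
c=calibration("wrist");a=get_image("wrist")
P=proj("wrist",[[.5405,-.0503,.096]],c)[0];x0=int(P[0]-150);y0=int(min(175,max(0,P[1]-112)));print(x0,y0)
cv2.imwrite("pics/w5.png",cv2.resize(a[y0:y0+225,x0:x0+300],(800,600),interpolation=cv2.INTER_CUBIC))
E
```

```text
13.8167 [ 0.5405 -0.0503  0.0683] [ 1.7996e+02 -4.0000e-02  1.2230e+01] [-2.3 -1.   6.7] [-0.054  0.364  0.11 ] 0.015135945577681767 59.152148365974426
166 175
```

View pics/w5.png

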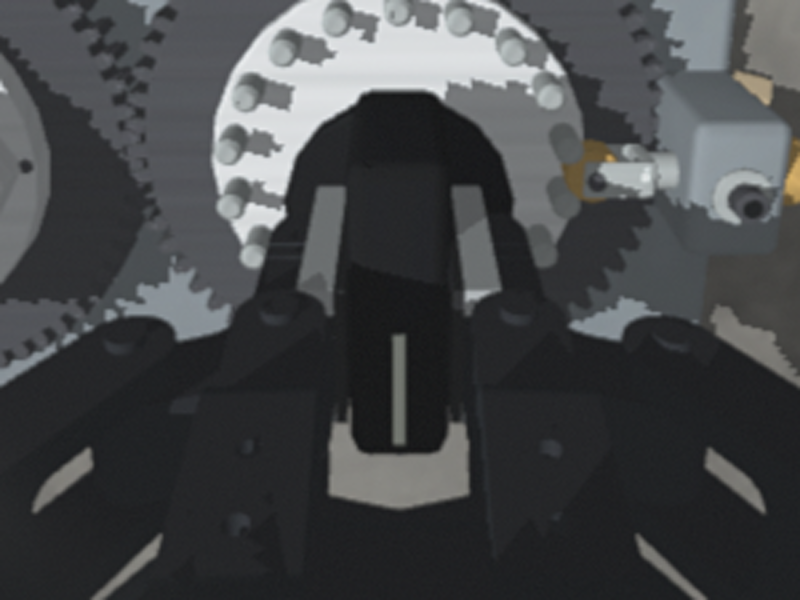

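The roller sits between two pins and the bar is square to the plunger block, so the knob is at home. I'll hold a bit longer, then make click 1.

Emit:
servo_tool --xyz '[[0,0,0],[0,0,0],[0,0,0],[0,0,0],[0,0,0]]' --rotation '[[0,0,0],[0,0,0],[0,0,0],[0,0,0],[0,0,0]]' --fingers '[1,1,1,1,1]'

```text
time: 14.28
ee_pos: [0.5405, -0.0504, 0.0684]
tcp_rot: [180.0, -0.0, 12.2]
contact_force: [-1.9, -0.1, 6.7]
gripper_width: 0.015
gripper_force: 59.2
```

Emit:
servo_tool --xyz '[[0,0,0],[0,0,0],[0,0,0],[0,0,0],[0,0,0]]' --rotation '[[0,0,-0.67],[0,0,-0.67],[0,0,-0.67],[0,0,-0.67],[0,0,-0.66]]' --fingers '[1,1,1,1,1]'

```text
time: 14.7
ee_pos: [0.5404, -0.0502, 0.0684]
tcp_rot: [180.0, -0.0, 32.5]
contact_force: [-3.1, -0.7, 6.8]
gripper_width: 0.0152
gripper_force: 59.2
```

Emit:
servo_tool --xyz '[[0,0,0],[0,0,0],[0,0,0],[0,0,0],[0,0,0]]' --rotation '[[0,0,0],[0,0,0],[0,0,0],[0,0,0],[0,0,0]]' --fingers '[1,1,1,1,1]'

```text
time: 15.12
ee_pos: [0.5404, -0.0502, 0.0683]
tcp_rot: [180.0, -0.0, 32.3]
contact_force: [-1.6, 1.1, 6.8]
gripper_width: 0.015
gripper_force: 59.3
```

Emit:
servo_tool --xyz '[[0,0,0],[0,0,0],[0,0,0],[0,0,0],[0,0,0]]' --rotation '[[0,0,0],[0,0,0],[0,0,0],[0,0,0],[0,0,0]]' --fingers '[1,1,1,1,1]'

```text
time: 15.53
ee_pos: [0.5404, -0.0502, 0.0684]
tcp_rot: [180.0, -0.0, 32.3]
contact_force: [-2.7, -0.1, 7.9]
gripper_width: 0.0149
gripper_force: 59.3
```

Emit:
servo_tool --xyz '[[0,0,0],[0,0,0],[0,0,0],[0,0,0],[0,0,0]]' --rotation '[[0,0,0],[0,0,0],[0,0,0],[0,0,0],[0,0,0]]' --fingers '[1,1,1,1,1]'

```text
time: 15.95
ee_pos: [0.5404, -0.0502, 0.0684]
tcp_rot: [180.0, -0.0, 32.3]
contact_force: [-3.2, 0.3, 6.9]
gripper_width: 0.015
gripper_force: 59.3
```

```bash
python3 s.py
```

```text
15.95 [ 0.5404 -0.0502  0.0684] [ 1.7996e+02 -2.0000e-02  3.2280e+01] [-3.2  0.3  6.9] [0.054 0.448 0.115] 0.015015653397037025 59.28238391876221
```

Click 1 has settled. Now click 2.

Emit:
servo_tool --xyz '[[0,0,0],[0,0,0],[0,0,0],[0,0,0],[0,0,0]]' --rotation '[[0,0,-0.67],[0,0,-0.67],[0,0,-0.67],[0,0,-0.67],[0,0,-0.66]]' --fingers '[1,1,1,1,1]'

```text
time: 16.37
ee_pos: [0.5403, -0.0501, 0.0684]
tcp_rot: [180.0, -0.0, 52.5]
contact_force: [-2.8, 1.0, 8.5]
gripper_width: 0.0151
gripper_force: 59.4
```

Emit:
servo_tool --xyz '[[0,0,0],[0,0,0],[0,0,0],[0,0,0],[0,0,0]]' --rotation '[[0,0,0],[0,0,0],[0,0,0],[0,0,0],[0,0,0]]' --fingers '[1,1,1,1,1]'

```text
time: 16.78
ee_pos: [0.5403, -0.0501, 0.0683]
tcp_rot: [180.0, -0.0, 52.3]
contact_force: [-3.0, 0.7, 7.9]
gripper_width: 0.0151
gripper_force: 59.4
```

Emit:
servo_tool --xyz '[[0,0,0],[0,0,0],[0,0,0],[0,0,0],[0,0,0]]' --rotation '[[0,0,0],[0,0,0],[0,0,0],[0,0,0],[0,0,0]]' --fingers '[1,1,1,1,1]'

```text
time: 17.2
ee_pos: [0.5403, -0.05, 0.0684]
tcp_rot: [180.0, -0.0, 52.3]
contact_force: [-2.9, -0.1, 8.8]
gripper_width: 0.0155
gripper_force: 59.4
```

Emit:
servo_tool --xyz '[[0,0,0],[0,0,0],[0,0,0],[0,0,0],[0,0,0]]' --rotation '[[0,0,0],[0,0,0],[0,0,0],[0,0,0],[0,0,0]]' --fingers '[1,1,1,1,1]'

```text
time: 17.62
ee_pos: [0.5403, -0.0501, 0.0684]
tcp_rot: [180.0, -0.0, 52.3]
contact_force: [-3.1, -0.4, 7.6]
gripper_width: 0.015
gripper_force: 59.4
```

```bash
python3 s.py
```

```text
17.6167 [ 0.5403 -0.0501  0.0684] [179.96  -0.    52.31] [-3.1 -0.4  7.6] [0.138 0.544 0.084] 0.014978349529306318 59.406647086143494
```

Click 2 has settled. Now click 3.

Emit:
servo_tool --xyz '[[0,0,0],[0,0,0],[0,0,0],[0,0,0],[0,0,0]]' --rotation '[[0,0,-0.67],[0,0,-0.67],[0,0,-0.67],[0,0,-0.67],[0,0,-0.66]]' --fingers '[1,1,1,1,1]'

```text
time: 18.03
ee_pos: [0.5402, -0.05, 0.0684]
tcp_rot: [180.0, 0.0, 72.5]
contact_force: [-4.1, 0.6, 8.0]
gripper_width: 0.0146
gripper_force: 59.5
```

Emit:
servo_tool --xyz '[[0,0,0],[0,0,0],[0,0,0],[0,0,0],[0,0,0]]' --rotation '[[0,0,0],[0,0,0],[0,0,0],[0,0,0],[0,0,0]]' --fingers '[1,1,1,1,1]'

```text
time: 18.45
ee_pos: [0.5401, -0.0499, 0.0684]
tcp_rot: [180.0, 0.0, 72.4]
contact_force: [-1.9, 0.7, 8.3]
gripper_width: 0.0149
gripper_force: 59.5
```

Emit:
servo_tool --xyz '[[0,0,0],[0,0,0],[0,0,0],[0,0,0],[0,0,0]]' --rotation '[[0,0,0],[0,0,0],[0,0,0],[0,0,0],[0,0,0]]' --fingers '[1,1,1,1,1]'

```text
time: 18.87
ee_pos: [0.5401, -0.05, 0.0684]
tcp_rot: [180.0, 0.0, 72.4]
contact_force: [-2.0, 0.1, 8.6]
gripper_width: 0.0149
gripper_force: 59.5
```

```bash
python3 s.py; python3 - <<'E'
from h import *
a=get_image("wrist");cv2.imwrite("pics/w6.png",a)
E
```

```text
18.8667 [ 0.5401 -0.05    0.0684] [1.7998e+02 2.0000e-02 7.2350e+01] [-2.   0.1  8.6] [0.101 0.636 0.078] 0.014931935829943977 59.50251817703247
```

View pics/w6.png

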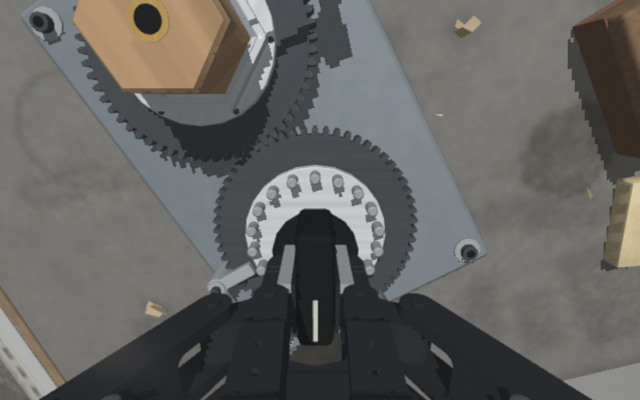

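The knob is held in the third click: yaw is 72.35°, 60.1° from home, and the white line is in line with the tool at (315,320). The blank is seated upright at (150,40).

```bash
python3 -c "
from station import *
print(hand_in())"
```

```text
the job is handed in; nothing more can be done
None
```

I seated the wooden blank on the nest floor and let go of it, brought the knob home, then counted it to the third click; the job is handed in at about 19 s with the knob still gripped and the cube and pencil untouched.

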